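# Lock the loaded drilling jig's swing clamp

## Robot

A 6-joint arm with a two-finger parallel gripper is mounted at the origin on the work surface. World frame = base frame: x ahead of the robot, y to its left, z up, the work surface at z = 0. Lengths are in m, angles in rad, forces in N, time in s.
With the tool pointing down it reaches from about 0.225 to 0.875 m from the base axis. Payload 3.4 kg.
Tool frame: the origin (TCP) lies on the centre line of the jaws, within the pads' length; the fingertips stand 11 mm ahead of it and the grasp point (between the pads) lies 8 mm behind it; z points along the fingers, y is the line along which they close (so a half turn about z gives the same grasp; the last joint's range is limited). The gripper opens to 85 mm and grips with 20 to 120 N. Pads are 22 mm wide; open, the fingers measure 114 mm over their backs; the gripper's body (76 mm by 85 mm) begins 54 mm behind the grasp point. The pads swing forward as they close: fully open they stand 13 mm farther back than shut.
Start: joints at [1.13, 0.276, 1.505, -0, 1.361, -0.121], TCP at [0.181, 0.546, 0.242] pointing down, gripper open.
Joint ranges: [-2.89, 2.89], [-0.75, 2.08], [0.22, 2.7], [-1.18, 4.32], [0.11, 2.71], [-2.7, 2.7]. Speed limits (rad/s): [2.57, 2.57, 3.14, 3.14, 3.14, 3.14].

## Interface

Orientations are given as a unit quaternion [w, x, y, z].
In Python, from rig import manip, eyes, job gives the robot as it stands.
- The arm moves only by the tool drive_tool, never from a script. Its argument "rows" is a list of rows, each a list of 3 entries, a list of its own where there are three numbers: the turn, a rotation vector about the world's x, y, z in rad, then the shift along the world's x, y, z in cm, then the finger opening in cm, from 0 to 8.54. A call has 1 to 8 rows; each row shifts and turns the commanded pose from where the row before left it; what a row does not reach is not made up. A row lasts 1/8 s, in which the tool goes at most 62.5 mm and 10.7 degrees, less where a joint would pass 70% of its speed; a pose out of reach is approached as far as the arm can. A call is refused whole if a number of a shift passes 6.25 or a number of a turn 0.188, either way. A call with a gripper value outside its range is refused whole. The fingers move at their own pace and stop on an object; "force" is the grip in N (left out, the last holds). Time passes only in rows, so rows that do not move let the fingers close. It gives the time, the measured TCP pose, the force, the opening and the grip force at its end, in the units of the state.
- manip.get_state(): the state, without advancing time (a new reading comes with each control period).
- eyes.get_image(name): name is "side" or "top" or "wrist"; returns the picture (420x560x3 uint8, red, green, blue); there is no depth.
- eyes.get_calibration(name): a dict with "camera_matrix" (3x3 intrinsics, pixels), "view" (4x4, takes a point from world to camera coordinates). Camera axes: x right, y up, looking along -z (the intrinsics and any distortion apply to the point x, -y, -z); pixel columns grow to the right and rows downward; lengths in m; the calibration is good to about 2 mm. The wrist camera is an equidistant fisheye: a pixel r from the principal point sees the ray r / f radians off the axis. A picture is of the moment at which its call begins: read the wrist's pose just before it. get_calibration takes no time and is no camera call; for the wrist camera it gives the pose at the moment of the call.
- job.sign_off(): hands the job in; it is judged then, once.
The state is a dict: "clock": time; "qpos": joint angles; "qd": joint speeds; "effort": joint torques, N m; "position": TCP position; "ee_rot": TCP orientation; "contact_force": force on the tool from outside, world axes, zero at the start; "moment": the same for the moment, N m; "width": finger opening in m; "gripper_force": force on a finger pad.
Only numpy, scipy, OpenCV 4.12 (cv2) and the standard library are available. Lean on these libraries where they do the work, as an engineer would, in place of code of your own. Each camera call takes 0.05 s, during which the arm holds its last target. There are 200 camera calls.

## Task

Two identical drilling jigs are fixed to the bench, and only one has a wooden board lying in it. Clamp that board for drilling: turn the black bar knob of the loaded jig's swing clamp clockwise (seen from above) until it clicks past its detent and rests in its locked position, with the steel arm square across the board, then let go. Leave the clamp of the empty jig open, and leave the board lying in its jig.

Things in the scene. Friction and masses are not known exactly. Their poses are not given: they have to be found in the camera images.
- clamp (a joint): Swing clamp of the jig that holds the board: 0 = open seat (start), growing clockwise seen from above; 1.2 rad (69 deg) = locked seat, arm square across the board; hard stops at both. An over-centre spring detent resists (0.12 N m at first, easing) up to its dead point at 0.6, then snaps on by itself and holds at 1.2. The loaded jig may be the left or the right one.
- clamp_grip (a point): On the turning axis of that clamp's knob at grip height, 68 mm above the bench: a black bar 42 x 14 x 32 mm tall on a 40 mm disc, both turning; 11 mm below the bar's top, 19 mm above the disc. Turns with the knob: x runs level along the bar and the steel arm (reaches 66 mm from the axis, 18 wide, top face 41 mm above the bench) to the arm's tip; z up.
- board: Loose reddish-brown wooden board in the jig, 50 x 150 x 20 mm, two pencilled crosses on top; origin at the centre of its underside, y along it, z up. Its top is 32 mm above the bench; it lies between fence and stops with 1 to 2 mm play. Its middle is 62 mm from the knob's axis, where the arm points when locked; the arm clears it by 2.5 mm, its rubber pad just reaching the wood.
- spare_clamp (a joint): The same clamp on the empty twin jig; 0 = open, as it starts; leave it alone. Each jig is a fixed plywood plate 140 x 180 x 12 mm with dark wood fence and stops up to 30 mm above the bench; nothing on it is taller than the knob (79 mm).
Not all that is in view belongs to the job. Leave any yellow look-alike of the part that bears spare_clamp alone.

How it is judged:
By the outcome, as a careful person would: the job done as asked, in the order asked, and still so for the second after the job is handed in, with the robot touching nothing.
It also fails if it takes over 32 s, if anything falls off the work surface, if the arm or the gripper's body presses on something with over 40 N, if the wrist force passes 120 N, or if a joint passes its speed limit or range.

## Working session

There is one attempt and no reset: what is moved stays moved. The work goes in short steps, Python scripts to look and compute and a tool call to move; the robot and the scene stay as the last step left them, time stands still between calls to the robot, and variables do not carry over. Pictures are saved under pics/ and viewed, at most 10 in all, crops included, and the job is handed in when it is done.

Besides the shell and the picture viewer there is one more tool, called after ">>>" as name([rows], argument=value, ...), one row to a line, values as JSON. drive_tool: Moves the arm, as the interface text tells. Its arguments: {"type":"object","properties":{"rows":{"type":"array"},"force":{"type":"number"}},"required":["rows"]}

```bash
mkdir -p pics; cat > h.py <<'E'
import numpy as np, cv2
from rig import manip, eyes, job
def snap(n,f):
    c=eyes.get_calibration(n); im=eyes.get_image(n); cv2.imwrite(f,im[:,:,::-1]); return im,c
def ray(c,u,v,wrist=False):
    K=np.array(c["camera_matrix"]);V=np.array(c["view"])
    d=np.array([(u-K[0,2])/K[0,0],(v-K[1,2])/K[1,1]])
    if wrist:
        t=np.linalg.norm(d); p=np.r_[d/max(t,1e-9)*np.sin(t),np.cos(t)]
    else: p=np.r_[d,1]
    p=p*[1,-1,-1]
    R=V[:3,:3]; return -R.T@V[:3,3], R.T@p
def plane(c,u,v,z,wrist=False):
    o,d=ray(c,u,v,wrist); return o+d*(z-o[2])/d[2]
E
python3 - <<'E'
from h import *
a,c=snap("top","pics/top.png"); b,_=snap("side","pics/side.png")
cv2.imwrite("pics/both.png",cv2.resize(np.hstack([a,b])[:,:,::-1],(800,300)))
print(manip.get_state(),c)
E
```

```text
{'clock': 0.1, 'qpos': array([ 1.13000399e+00,  2.76555223e-01,  1.50596137e+00, -1.17159391e-05,
        1.36072390e+00, -1.20966990e-01]), 'qd': array([-0.00027509, -0.00203471, -0.00284846,  0.00157066, -0.00148019,
       -0.00062399]), 'effort': array([ 5.10444806e-04, -4.17703092e+01, -2.46405065e+01, -3.32495283e-04,
        5.79180516e-03, -1.36894494e-05]), 'position': array([0.18058392, 0.54544749, 0.24153082]), 'ee_rot': array([-2.22887769e-04,  1.59230731e-01,  9.87241052e-01, -7.93220281e-04]), 'contact_force': array([-0.49415623, -0.40915509, -0.97625809]), 'moment': array([ 0.00385823, -0.01003186, -0.03852164]), 'gripper_force': 0.0, 'width': 0.08560013196081237} {'camera_matrix': array([[416.26464872,   0.        , 275.11140883],
       [  0.        , 416.26464872, 216.17110356],
       [  0.        ,   0.        ,   1.        ]]), 'view': array([[ 1.77022612e-02, -9.99839220e-01,  2.85733725e-03,
        -7.97105249e-03],
       [ 9.93307241e-01,  1.79126995e-02,  1.14104598e-01,
        -4.94239272e-01],
       [-1.14137435e-01,  8.18304389e-04,  9.93464633e-01,
        -8.47302424e-01],
       [ 0.00000000e+00,  0.00000000e+00,  0.00000000e+00,
         1.00000000e+00]])}
```

View pics/top.png

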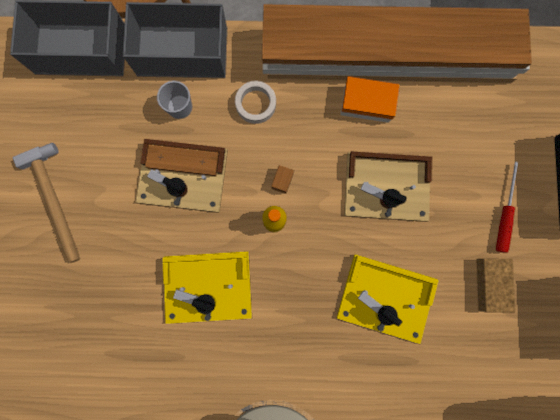

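The top view shows four jigs. The two plywood ones are at (180,177), with a reddish board at its top edge (183,160), and at (390,187), which is empty. The two at (207,288) and (387,300) are yellow look-alikes. The loaded jig is the left plywood one, with its knob near (176,187). I'll confirm that in an enlarged crop.

```bash
python3 - <<'E'
from h import *
im=cv2.imread("pics/top.png"); side=cv2.imread("pics/side.png")
cv2.imwrite("pics/crop.png",np.hstack([cv2.resize(im[130:220,125:235],None,fx=5,fy=5,interpolation=cv2.INTER_CUBIC)]))
c=eyes.get_calibration("top"); s=eyes.get_calibration("side")
for n,(u,v,z) in dict(knob=(176,187,.079),tip=(151,177,.041),bl=(143,160,.032),br=(221,166,.032)).items(): print(n,plane(c,u,v,z))
p=s["view"]@np.r_[plane(c,176,187,.079),1]; q=s["camera_matrix"]@(p[:3]*[1,-1,-1]); print("side px",q/q[2])
E
```

```text
knob [0.54349871 0.19969255 0.079     ]
tip [0.57069381 0.26213098 0.041     ]
bl [0.60897464 0.283754   0.032     ]
br [0.59900977 0.11762878 0.032     ]
side px [270.7788606  152.67287791   1.        ]
```

View pics/crop.png

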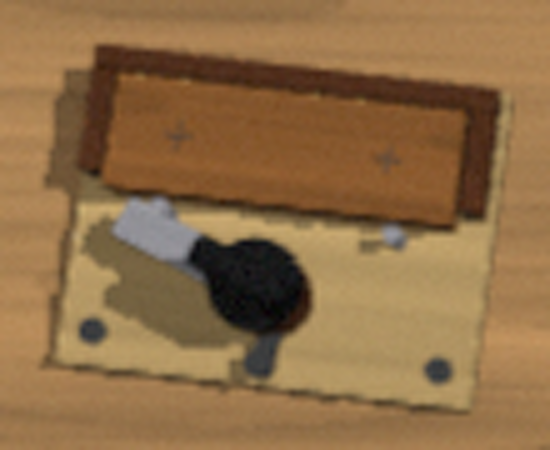

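View pics/side.png

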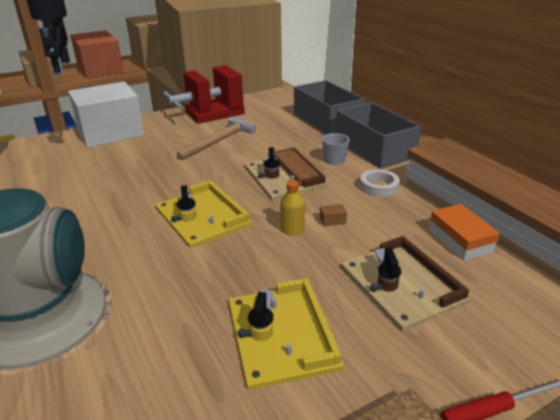

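The crop confirms it. The left plywood jig at (180,177) holds the reddish-brown board with two crosses, at crop (178,135) and (388,158). Its knob is at crop (258,285) and the open arm points left to (135,222). The other plywood jig at (390,187) is empty, so it is the spare, and the side view agrees. Next I compute the geometry from the board and the knob.

```bash
python3 - <<'E'
from h import *
c=eyes.get_calibration("top")
P=[plane(c,125+u/5,130+v/5,.032)[:2] for u,v in [(115,73),(467,110),(455,228),(105,187)]]
m=np.mean(P,0); l=(P[0]+P[3]-P[1]-P[2])/2; s=(P[0]+P[1]-P[2]-P[3])/2
print("board",m,np.linalg.norm(l),np.linalg.norm(s))
l/=np.linalg.norm(l); n=np.array([l[1],-l[0]]); print("long deg",np.degrees(np.arctan2(l[1],l[0])),"locked dir",np.degrees(np.arctan2(n[1],n[0])))
print("axis from board",m-.062*n)
for z in(.047,.065,.079): print(z,plane(c,176.6,187,z))
E
```

```text
board [0.61081059 0.20078213] 0.1505414558259446 0.05055042237459397
long deg 84.59056748621418 locked dir -5.409432513785817
axis from board [0.54908671 0.206627  ]
0.047 [0.5493471  0.20618855 0.047     ]
0.065 [0.54606965 0.20186162 0.065     ]
0.079 [0.54352053 0.19849622 0.079     ]
```

>>> drive_tool([
  [[0,0,-0.17],[3.7,-3.4,-0.8],8.5],
  [[0,0,-0.17],[3.7,-3.4,-0.8],7],
  [[0,0,-0.17],[3.7,-3.4,-0.8],6],
  [[0,0,-0.17],[3.7,-3.4,-0.8],5],
  [[0,0,-0.17],[3.7,-3.4,-0.8],5],
  [[0,0,-0.17],[3.7,-3.4,-0.8],5],
  [[0,0,-0.17],[3.7,-3.4,-0.8],5],
  [[0,0,-0.17],[3.7,-3.4,-0.8],5],
])

```text
clock: 1.1
position: [0.4776, 0.2725, 0.1777]
ee_rot: [-0.0, 0.746, 0.665, -0.0]
contact_force: [-0.3, 0.7, -0.4]
width: 0.0498
gripper_force: 0.0
```

>>> drive_tool([
  [[0,0,-0.17],[3.7,-3.4,-0.8],5],
  [[0,0,-0.17],[3.5,-3.3,-0.8],5],
  [[0,0,0],[0,0,0],5],
  [[0,0,0],[0,0,0],5],
])

```text
clock: 1.6
position: [0.5481, 0.2069, 0.1618]
ee_rot: [-0.001, 0.847, 0.532, -0.001]
contact_force: [-0.3, -0.0, -0.8]
width: 0.0501
gripper_force: 0.0
```

```bash
cat >> h.py <<'E'
def proj(c,p):
    K=np.array(c["camera_matrix"]); q=(np.array(c["view"])@np.r_[p,1])[:3]*[1,-1,-1]
    t=np.arctan2(np.hypot(q[0],q[1]),q[2]); return K[:2,:2]@(q[:2]/np.hypot(q[0],q[1])*t)+K[:2,2]
def st():
    from scipy.spatial.transform import Rotation as R
    s=manip.get_state(); m=R.from_quat(np.roll(s["ee_rot"],-1)).as_matrix()
    print("t",s["clock"],"pos",s["position"].round(4),"yaw_y",np.degrees(np.arctan2(m[1,1],m[0,1])).round(2),"z",m[:,2].round(3),"q",s["qpos"].round(2),"F",s["contact_force"].round(1),"M",s["moment"].round(2),"w",s["width"],s["gripper_force"])
E
python3 - <<'E'
from h import *
st(); im,c=snap("wrist","pics/w1.png")
for z in (.047,.079): print(proj(c,[.549,.2065,z]))
E
```

```text
t 1.6 pos [0.5481 0.2069 0.1618] yaw_y -25.72 z [-0.002  0.    -1.   ] q [0.24 0.35 1.61 0.   1.19 0.69] F [-0.3 -0.  -0.8] M [0.03 0.   0.02] w 0.05008298159982063 0.0
[280.23321741 204.55549862]
[280.38399371 216.9601945 ]
```

View pics/w1.png

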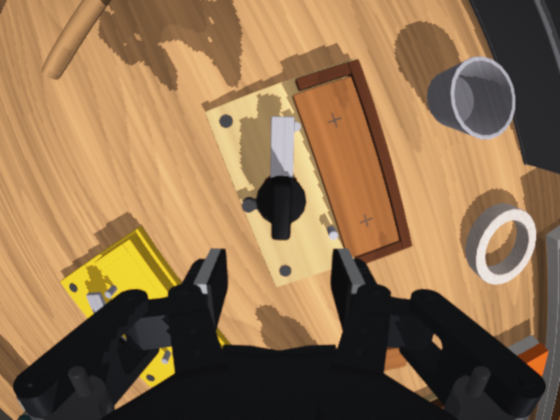

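The wrist picture shows the knob disc at (281,201) and the bar running vertically to (281,240), within about 2 px of my prediction sideways. The arm tip is at (284,118) and the board is to its right. The estimate holds, so I descend and grip.

>>> drive_tool([
  [[0,0,-0.015],[0.1,0,-3.3],5],
  [[0,0,0],[0,0,-3.3],5],
  [[0,0,0],[0,0,-3.2],5],
  [[0,0,0],[0,0,0],5],
  [[0,0,0],[0,0,0],2.5],
  [[0,0,0],[0,0,0],1],
  [[0,0,0],[0,0,0],1],
  [[0,0,0],[0,0,0],1],
], force=60)

```text
clock: 2.65
position: [0.5501, 0.2079, 0.0663]
ee_rot: [-0.0, 0.851, 0.525, 0.001]
contact_force: [-3.7, 1.1, 6.3]
width: 0.0125
gripper_force: 60.1
```

```bash
python3 -c "
from h import *
st(); snap('wrist','pics/w2.png')"
```

```text
t 2.65 pos [0.5501 0.2079 0.0663] yaw_y -26.62 z [ 0.002  0.002 -1.   ] q [0.24 0.44 1.73 0.   0.97 0.71] F [-3.7  1.1  6.3] M [ 0.27  0.39 -0.08] w 0.012494816573684737 60.14716923236847
```

View pics/w2.png

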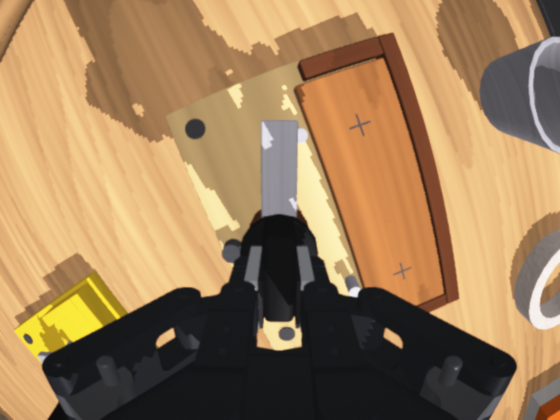

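The bar sits between both pads, which are at (255,275) and (305,275), with the arm in line with the tool at (281,165). The width is 12.5 mm at 60 N. Now I turn clockwise.

>>> drive_tool([
  [[0,0,-0.1],[0.1,0.05,0.1],1],
  [[0,0,-0.15],[0,0,0],1],
  [[0,0,-0.15],[0,0,0],1],
  [[0,0,-0.15],[0,0,0],1],
  [[0,0,0],[0,0,0],1],
])

```text
clock: 3.32
position: [0.5494, 0.2085, 0.0663]
ee_rot: [-0.001, 0.962, 0.274, -0.001]
contact_force: [-4.1, 3.2, 3.3]
width: 0.013
gripper_force: 59.7
```

```bash
python3 -c "
from h import *
st()"
```

```text
t 3.325 pos [0.5494 0.2085 0.0663] yaw_y -58.17 z [-0.002  0.002 -1.   ] q [0.24 0.44 1.72 0.   0.98 1.26] F [-4.1  3.2  3.3] M [0.45 0.51 0.06] w 0.012980835438926088 59.749335050582886
```

>>> drive_tool([
  [[0,0,-0.15],[0,0,0],1],
  [[0,0,-0.15],[0,0,0],1],
  [[0,0,-0.15],[0,0,0],1],
  [[0,0,-0.15],[0,0,0],1],
  [[0,0,-0.05],[0,0,0],1],
  [[0,0,0],[0,0,0],1],
])

```text
clock: 4.08
position: [0.5491, 0.2095, 0.0663]
ee_rot: [-0.002, 0.999, -0.047, -0.001]
contact_force: [-4.6, 6.0, 3.8]
width: 0.013
gripper_force: 59.8
```

```bash
python3 -c "
from h import *
st()"
```

```text
t 4.075 pos [0.5491 0.2095 0.0663] yaw_y -95.43 z [-0.002  0.004 -1.   ] q [0.24 0.44 1.72 0.01 0.98 1.91] F [-4.6  6.   3.8] M [ 0.9   0.64 -0.11] w 0.012975947413034915 59.75490152835846
```

>>> drive_tool([
  [[0,0,0],[0,0,0],2.5],
  [[0,0,0],[0,0,0],4],
  [[0,0,0],[0,0,0],4.5],
  [[0,0,0],[0,0,1.5],4.5],
  [[0,0,0],[0,0,4],4.5],
  [[0,0,0],[0,0,5],4.5],
  [[0,0,0],[-2,0,4],4.5],
  [[0,0,0],[0,0,0],4.5],
])

```text
clock: 5.08
position: [0.532, 0.2079, 0.2154]
ee_rot: [-0.001, 0.999, -0.046, 0.004]
contact_force: [-0.5, -1.1, -0.9]
width: 0.0451
gripper_force: 0.0
```

```bash
python3 -c "
from h import *
st(); snap('wrist','pics/w3.png')"
```

```text
t 5.075 pos [0.532  0.2079 0.2154] yaw_y -95.32 z [ 0.008  0.002 -1.   ] q [ 0.25  0.28  1.56 -0.    1.29  1.91] F [-0.5 -1.1 -0.9] M [ 0.01  0.01 -0.02] w 0.045051019097077476 0.0
```

View pics/w3.png

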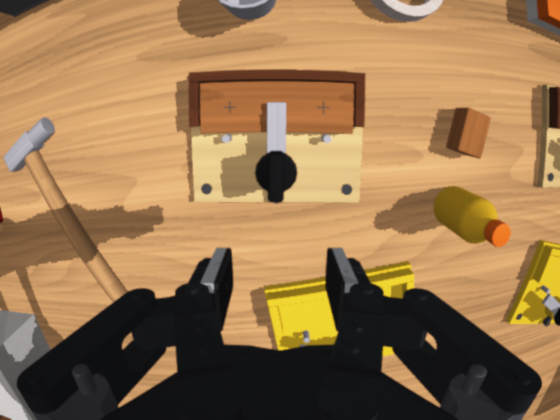

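The arm lies square across the board: the knob is at (276,172) and the arm tip at (277,103), midway between the crosses at (230,107) and (323,107). The board is still in its jig and the gripper is clear.

```bash
python3 -c "
from h import *
print(job.sign_off())"
```

```text
the job is handed in; nothing more can be done
None
```

The loaded jig's clamp is turned to its locked position with the arm square across the board, the gripper has let go, the board is still in its jig, the empty jig's clamp was not touched, and the job is handed in at about 5 s on the robot's clock.

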